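# Clamp a reglued case volume

## Robot

A 6-joint arm with a two-finger parallel gripper is mounted at the origin on the work surface. World frame = base frame: x ahead of the robot, y to its left, z up, the work surface at z = 0. Lengths are in mm, angles in rad, forces in N, time in s.
With the tool pointing down it reaches from about 375 to 900 mm from the base axis. Payload 3.1 kg.
Tool frame: the origin (TCP) lies on the centre line of the jaws, within the pads' length; the fingertips stand 25 mm ahead of it and the grasp point (between the pads) lies 6 mm ahead of it; z points along the fingers, y is the direction in which the jaws open and shut (so a half turn about z gives the same grasp; the last joint's range is limited). The gripper opens to 85 mm and grips with 20 to 120 N. Pads are 22 mm wide; open, the fingers measure 114 mm over their backs; the gripper's body (76 mm by 85 mm) begins 54 mm behind the grasp point. The pads swing forward as they close: fully open they stand 13 mm farther back than shut.
Start: joints at [-1.355, 0.527, 1.433, -0, 1.181, -0.178], TCP at [239.833, -577.128, 218.41] pointing down, gripper open.
Joint ranges: [-3.08, 3.08], [-0.75, 2.2], [0.22, 2.44], [-1.43, 4.57], [0, 2.65], [-2.85, 2.85]. Speed limits (rad/s): [2.79, 2.79, 3.14, 3.14, 3.14, 3.14].

## Interface

Orientations are given as a unit quaternion [w, x, y, z].
In Python, from plant import bot, optics gives the robot as it stands.
- The arm moves only by the tool drive_tool, never from a script. Its argument "steps" is a list of rows, each a list of 2 entries, a list of its own where there are three numbers: the shift along the world's x, y, z in m, then the turn, a rotation vector about the world's x, y, z in degrees. In form: [[[tx, ty, tz], [rx, ry, rz]], ...]. A call has 1 to 8 rows; each row shifts and turns the commanded pose from where the row before left it; what a row does not reach is not made up. A row lasts 1/8 s, in which the tool goes at most 62.5 mm and 10.7 degrees, less where a joint would pass 70% of its speed; a pose out of reach is approached as far as the arm can. A call is refused whole if a number of a shift passes 0.0625 or a number of a turn 10.7, either way. A call with a gripper value outside its range is refused whole. "grip" is the gripper command: -1 is fully open, 1 is shut, values between are in proportion, set as the call begins (left out, the last holds). The fingers move at their own pace and stop on an object; the grip force is fixed at half the most. Time passes only in rows, so rows that do not move let the fingers close. It gives the time, the measured TCP pose, the force and the opening at its end, in the units of the state.
- bot.get_obs(): the state, without advancing time (a new reading comes with each control period).
- optics.camera(name): name is "scene" or "top" or "wrist"; returns (picture, depth): 480x640x3 uint8, blue, green, red; 480x640 float32, mm along the optical axis (not along the pixel's ray), 0 where there is no reading.
- optics.calibration(name): a dict with "intrinsics" (3x3 intrinsics, pixels), "eye" and "attitude" of the camera in the world; the wrist camera has in their place "tool_from_camera" (4x4, takes a point from camera to tool coordinates, whose origin is the TCP and whose axes are the flange's). Camera axes: x right, y down, z forward; pixel columns grow to the right and rows downward; lengths in mm; the calibration is good to about 2 mm. A picture is of the moment at which its call begins: read the wrist's pose just before it. calibration takes no time and is no camera call.
- bot.job_done(): hands the job in, once; it reports no verdict.
The state is a dict: "time_s": time; "q": joint angles; "joint_vel": joint speeds; "effort": joint torques, N m; "tool_pos": TCP position; "ee_rot": TCP orientation; "contact_force": force on the tool from outside, world axes, zero at the start; "torque": the same for the moment, N m; "opening": finger opening in mm.
Only numpy, scipy, OpenCV 4.12 (cv2) and the standard library are available. Lean on these libraries where they do the work, as an engineer would, in place of code of your own. Each camera call takes 0.05 s, during which the arm holds its last target. There are 200 camera calls.

## Task

The case volume lying on the boards has just been reglued and must be pressed while it sets. Push the clamp's sliding jaw gently down by its thumb boss, without ramming it, until the pad meets the volume and the jaw tilts and binds on the bar; then screw the wooden handle clockwise, a little under half a turn, until the pad presses firmly, but without crushing the volume, and let go. Leave the volume where it lies and do not disturb the glue bottle, the twine cone or the clip box.

Things in the scene. Friction and masses are not known exactly. Their poses are not given: they have to be found in the camera images.
- clamp: Fixed clamp: plywood base 240 x 270 x 18 mm with an upright flat steel bar (10 mm in x, 24 mm in y, top 201 mm above the table). Origin: centre of the base's underside, z up. Bar at y = +100 mm; the jaw arm points from it along -y to the screw at y = -15 mm. Place and yaw vary.
- thumb_boss: Dark steel block, 30 mm (x) by 24 mm (y), on the jaw arm 34 mm from the bar's centre: the place to push the jaw down. Origin: centre of its top face; axes as the clamp's. The bar ends up to 60 mm above it. The jaw slides with about 3 to 8 N here (at the handle end it jams). 10 to 20 N binds it; more than 28 N on the boss is ramming.
- jaw (a joint): Slide of the jaw down the bar in m: 0 at the top, grows downwards, at most 0.085; friction holds it. When the pad meets the volume, push on: after a first small knock the jaw goes about 10 mm further with under 8 N while it tilts, then binds and resists steeply (20 to 30 N per mm), and stays bound when let go. 22 to 58 mm of slide in all.
- jaw_tilt (a joint): Tilt of the jaw on the bar in rad: about 0 (square, held by a light spring) while it slides; grows as the handle end rises; about +0.088 when pushed until bound with the pad on the work, and 0.10 to 0.11 when then screwed firm. Less than 0.084 after the push: not yet fully bound.
- handle (a joint): Turn of the screw in rad: 0 at the start, grows clockwise from above (tightening), at most 6; the pad goes down 1.5 mm per rad, too little unless the jaw was pushed until it tilted and bound. Takes about 0.13 N m, plus 0.0015 N m per N on the pad; stays put. From the fully bound jaw (pad at 5 N) about 18 N at 1.25 rad, 34 N at 2.5 rad, 53 N at 3.7 rad.
- handle_grip (a point): Centre of the wooden wing handle on top of the screw: 56 mm long (its x), 16 mm thick (its y), 32 mm high (z, 16 mm either side). Its underside is 20 mm above the arm. It is 115 mm from the bar, lies across the arm (along the clamp's x) at joint value 0, turns and sinks with the screw.
- pad: Black rubber pad, 28 mm across, under the screw; origin: centre of its underside. Firm means 25 to 60 N on the volume (from the fully bound jaw a little under half a turn of the handle, in two or more grasps); more than 75 N crushes it.
- volume: Loose hardbound volume, grey boards and blue cloth spine, 216 x 152 mm, about 0.9 kg, lying flat under the pad on boards of varying height. Its thickness differs each time, 34 to 54 mm, and is not reported. Origin: centre of its underside (its top is 66 to 90 mm above the table). It must stay within 15 mm of where it lay.
- glue_bottle: Loose white bottle with an orange cap, 48 mm across and 130 mm high, standing; bystander. Origin under its centre.
- twine_cone: Loose brown cone of twine, 84 mm across and 105 mm high, standing; bystander. Origin under its centre.
- clip_box: Loose open cardboard box, 90 x 70 x 45 mm; bystander. Origin under its centre.

How it is judged:
By the outcome, as a careful person would: the job done as asked, in the order asked, and still so for the second after the job is handed in, with the robot touching nothing.
It also fails if it takes over 64 s, if anything falls off the work surface, if the arm or the gripper's body presses on something with over 40 N, if the wrist force passes 120 N, or if a joint passes its speed limit or range.

## Working session

There is one attempt and no reset: what is moved stays moved. The work goes in short steps, Python scripts to look and compute and a tool call to move; the robot and the scene stay as the last step left them, time stands still between calls to the robot, and variables do not carry over. Pictures are saved under pics/ and viewed, about 8 in all and at most 12, crops included, and the job is handed in when it is done.

Besides the shell and the picture viewer there is one more tool, called after "Call:" as name(argument=value, ...) on one line, values as JSON. drive_tool: Moves the arm, as the interface text tells. Its arguments: {"type":"object","properties":{"steps":{"type":"array","items":{"type":"array"}},"grip":{"type":"number"}},"required":["steps"]}

```bash
ls; mkdir -p pics; python3 - <<'E'
from plant import bot, optics
import cv2,numpy as np
for n in("scene","top"):
    p,d=optics.camera(n); cv2.imwrite(f"pics/{n}0.png",p); np.save(f"{n}0.npy",d)
    print(n,{k:np.round(v,3).tolist() for k,v in optics.calibration(n).items()})
print({k:np.round(v,3).tolist() for k,v in optics.calibration("wrist").items()})
print(bot.get_obs())
E
```

```text
pics
scene {'intrinsics': [[559.357, 0.0, 314.144], [0.0, 559.357, 229.032], [0.0, 0.0, 1.0]], 'eye': [928.769, -814.388, 919.38], 'attitude': [-0.398, 0.89, 0.202, -0.094]}
top {'intrinsics': [[528.881, 0.0, 318.839], [0.0, 528.881, 241.384], [0.0, 0.0, 1.0]], 'eye': [429.111, -9.46, 1354.064], 'attitude': [-0.028, 0.712, -0.701, 0.029]}
{'intrinsics': [[341.407, 0.0, 321.585], [0.0, 341.407, 238.994], [0.0, 0.0, 1.0]], 'tool_from_camera': [[-0.0, -0.952, -0.306, 79.518], [1.0, 0.0, -0.001, 0.833], [0.001, -0.306, 0.952, -155.933], [0.0, 0.0, 0.0, 1.0]]}
{'time_s': 0.1, 'q': array([-1.35549155e+00,  5.28383547e-01,  1.43376795e+00, -1.65833760e-05,
        1.18141373e+00, -1.78509683e-01]), 'joint_vel': array([ 0.0001616 , -0.00195106, -0.00264802,  0.00107265,  0.00073779,
       -0.00019136]), 'effort': array([-5.52498847e-06, -4.43303204e+01, -1.78586322e+01, -2.53939797e-04,
        3.91265057e-03, -5.41597231e-06]), 'tool_pos': array([ 239.69284412, -576.48576926,  217.52712873]), 'ee_rot': array([-9.85975792e-04,  9.80675234e-01,  1.95640263e-01, -2.58107737e-05]), 'contact_force': array([-0.72122259,  0.38412168,  0.47625028]), 'torque': array([0.00529502, 0.0211229 , 0.0259954 ]), 'opening': 85.19412242518686}
```

View pics/scene0.png

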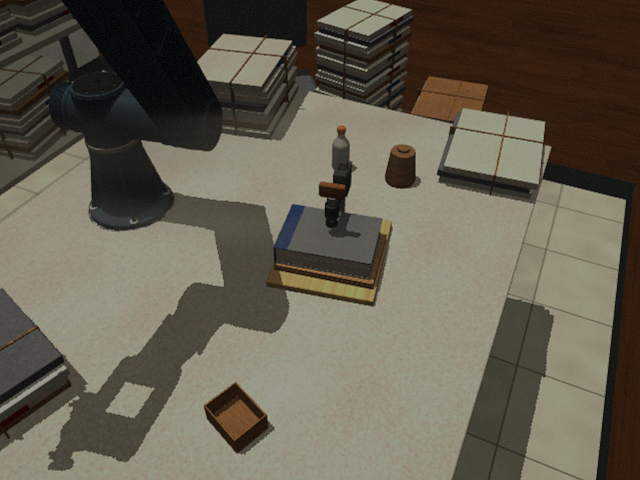

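View pics/top0.png

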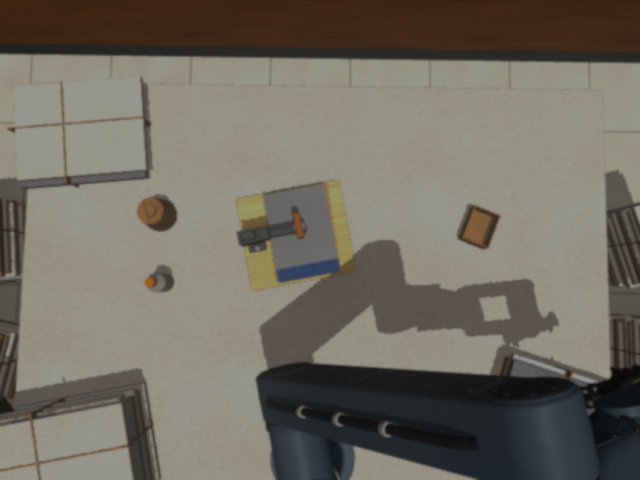

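The scene view shows the clamp beyond the volume with its handle at about (333,190). The top view shows the bar at (245,238), the jaw arm pointing right to the handle at (298,222), and the bystanders well clear. Next I measure positions from depth.

```bash
cat > h.py <<'E'
from plant import bot, optics
import cv2,numpy as np
from scipy.spatial.transform import Rotation as R
def rot(q): return R.from_quat(np.roll(q,-1))
def cloud(n,save=None):
    o=bot.get_obs(); p,d=optics.camera(n); c=optics.calibration(n); K=c["intrinsics"]
    v,u=np.mgrid[:480,:640]; P=np.stack([(u-K[0,2])*d/K[0,0],(v-K[1,2])*d/K[1,1],d],-1)
    if n=="wrist":
        T=c["tool_from_camera"]; P=P@T[:3,:3].T+T[:3,3]; W=P@rot(o["ee_rot"]).as_matrix().T+o["tool_pos"]
    else: W=P@rot(c["attitude"]).as_matrix().T+c["eye"]
    W[d==0]=np.nan
    if save: cv2.imwrite(save,p)
    return p,W
E
python3 - <<'E'
from h import *
p,W=cloud("top")
hsv=cv2.cvtColor(p,cv2.COLOR_BGR2HSV)
def rep(n,m):
    m=m&np.isfinite(W[...,2]); X=W[m]; r=cv2.minAreaRect(X[:,:2].astype(np.float32))
    print(n,m.sum(),np.round(r[0]),np.round(r[1]),round(r[2],1),"z med/max",np.round([np.median(X[:,2]),X[:,2].max()]),)
roi=np.zeros(p.shape[:2],bool); roi[170:300,225:365]=1
H,S,V=[hsv[...,i] for i in range(3)]
z=W[...,2]
orange=(H<14)&(S>120)&(V>60)
rep("handle",roi&orange&(z>120))
rep("blue",roi&(H>105)&(H<130)&(S>100)&(z>50))
rep("board yellow",roi&(H>18)&(H<35)&(S>80)&(z<60))
rep("bar/high",roi&(z>185)&~orange)
rep("high>110",roi&(z>115)&~orange)
g=roi&(abs(z-78)<14)&(S<60); rep("vol top",g); print(np.nanpercentile(z[g],[10,50,90]))
for v in range(210,252,3): print(v,np.round(np.nan_to_num(z[v,234:312:3])).astype(int).tolist())
cv2.imwrite("pics/topc.png",cv2.resize(p[190:270,225:325],None,fx=7,fy=7,interpolation=cv2.INTER_CUBIC))
E
```

```text
handle 153 [556.  37.] [54. 14.] 12.2 z med/max [217. 222.]
blue 628 [463.  16.] [ 26. 143.] 11.1 z med/max [85. 93.]
board yellow 3059 [554.  50.] [239. 270.] 11.5 z med/max [18. 41.]
bar/high 353 [541.  99.] [ 55. 150.] 13.9 z med/max [192. 220.]
high>110 814 [542.  97.] [ 55. 154.] 13.9 z med/max [183. 220.]
vol top 4326 [553.  35.] [216. 152.] 11.5 z med/max [84. 92.]
[81.0739769  84.39910186 87.74704417]
210 [-2, 14, 11, 21, 16, 22, 14, 14, 22, 16, 18, 83, 83, 85, 82, 77, 83, 86, 77, 82, 89, 83, 82, 82, 84, 89]
213 [4, -5, 20, 19, 14, 16, 16, 21, 20, 0, 19, 84, 86, 82, 82, 79, 81, 85, 87, 81, 219, 217, 90, 84, 85, 85]
216 [-2, -3, 21, 17, 23, 16, 15, 24, 22, 16, 20, 84, 82, 86, 84, 78, 83, 84, 83, 84, 215, 219, 84, 85, 87, 82]
219 [0, -1, 12, 18, 16, 19, 20, 18, 22, 22, 17, 87, 83, 87, 88, 83, 86, 82, 82, 84, 216, 216, 213, 84, 87, 88]
222 [3, 0, 25, 16, 20, 15, 23, 21, 15, 18, 17, 83, 81, 86, 84, 85, 89, 84, 83, 83, 214, 216, 216, 168, 81, 83]
225 [1, 0, 21, 18, 19, 17, 20, 20, 21, 16, 18, 39, 85, 90, 84, 86, 85, 83, 85, 156, 217, 217, 218, 187, 85, 85]
228 [8, -3, 18, 15, 17, 
[... 232 characters left out ...]
34 [0, 187, 205, 203, 199, 203, 204, 182, 196, 191, 190, 186, 161, 157, 162, 158, 157, 157, 143, 84, 83, 215, 217, 214, 88, 82]
237 [-3, 180, 183, 199, 201, 200, 199, 186, 191, 189, 189, 195, 156, 142, 86, 81, 83, 84, 87, 85, 85, 218, 213, 197, 88, 84]
240 [-1, -3, 185, 148, 147, 185, 185, 188, 184, 183, 173, 159, 78, 84, 80, 81, 82, 81, 86, 83, 80, 84, 88, 89, 86, 83]
243 [-2, 0, 183, 180, 178, 167, 156, 142, 130, 24, 25, 13, 39, 82, 85, 80, 86, 92, 82, 83, 83, 84, 82, 83, 82, 85]
246 [1, 2, 1, 127, 16, 29, 22, 30, 26, 23, 27, 0, 32, 87, 84, 80, 86, 83, 78, 84, 86, 85, 88, 85, 86, 81]
249 [-2, -1, -1, 1, 22, 23, 23, 27, 34, 29, 28, 17, 18, 83, 82, 80, 82, 88, 80, 81, 80, 77, 86, 85, 83, 87]
```

View pics/topc.png

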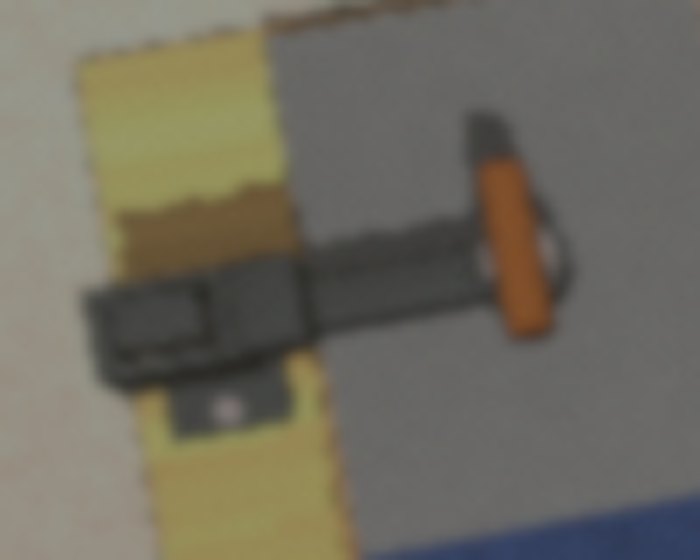

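Clamp centre is at (554,50) and yaw about 11.5°. The board measures 239x270 and the volume top 216x152, both matching the given sizes. The boss should then be at (541,115) with its top at z≈189, and the handle at (557,35.5) with its centre at z≈201. I move above the boss with the fingers shut.

Call:
drive_tool(steps=[[[0.0188, 0.0432, 0.0075], [0, 0, 4.94]], [[0.0188, 0.0432, 0.0075], [0, 0, 4.94]], [[0.0188, 0.0432, 0.0075], [0, 0, 4.94]], [[0.0188, 0.0432, 0.0075], [0, 0, 4.94]], [[0.0188, 0.0432, 0.0075], [0, 0, 4.94]], [[0.0188, 0.0432, 0.0075], [0, 0, 4.94]], [[0.0188, 0.0432, 0.0075], [0, 0, 4.94]], [[0.0188, 0.0432, 0.0075], [0, 0, 4.94]]], grip=1)

```text
time_s: 1.15
tool_pos: [390.5, -230.0, 278.6]
ee_rot: [-0.0, 0.856, 0.517, 0.0]
contact_force: [-0.0, -0.7, 0.2]
opening: -0.1
```

Call:
drive_tool(steps=[[[0.0188, 0.0432, 0], [0, 0, 4.94]], [[0.0188, 0.0432, 0], [0, 0, 4.94]], [[0.0188, 0.0432, 0], [0, 0, 4.94]], [[0.0188, 0.0432, 0], [0, 0, 4.94]], [[0.0188, 0.0432, 0], [0, 0, 4.94]], [[0.0188, 0.0432, 0], [0, 0, 4.94]], [[0.0188, 0.0432, 0], [0, 0, 4.94]], [[0.0188, 0.0432, 0], [0, 0, 4.94]]])

```text
time_s: 2.15
tool_pos: [540.9, 115.6, 278.2]
ee_rot: [-0.0, 0.631, 0.776, -0.0]
contact_force: [0.5, -1.1, -0.0]
opening: -0.1
```

Call:
drive_tool(steps=[[[0, 0, 0], [0, 0, 0]], [[0, 0, 0], [0, 0, 0]]])

```text
time_s: 2.4
tool_pos: [540.0, 113.8, 277.9]
ee_rot: [-0.0, 0.632, 0.775, -0.001]
contact_force: [-0.0, -0.8, -0.2]
opening: 0.0
```

```bash
python3 - <<'E'
from h import *
o=bot.get_obs(); M=rot(o["ee_rot"]).as_matrix(); print(o["time_s"],o["tool_pos"],np.degrees(np.arctan2(M[1,0],M[0,0])),M[:,2],o["contact_force"],o["opening"])
p,W=cloud("wrist","pics/w1.png")
c=np.array([554,50]);a=np.radians(11.5);A=np.array([[np.cos(a),np.sin(a)],[-np.sin(a),np.cos(a)]])
L=(W[...,:2]-c)@A.T; z=W[...,2]
for n,lo,hi in(("boss",178,194),("bar",196,206)):
    m=(z>lo)&(z<hi)&(abs(L[...,0])<30)&(L[...,1]>40)&(L[...,1]<125)
    if m.sum(): print(n,m.sum(),np.percentile(L[m],[2,50,98],axis=0).round(1).tolist(),np.median(z[m]))
m=(z>205)&(z<230)&(abs(L[...,0])<40)&(abs(L[...,1]+15)<25); 
if m.sum(): print("handle",np.percentile(L[m],[2,50,98],axis=0).round(1).tolist(),np.median(z[m]))
E
```

```text
2.4 [539.95268034 113.84194595 277.92862546] 101.60599288530274 [-1.54896206e-03 -5.69339425e-04 -9.99998638e-01] [-0.04191505 -0.81867819 -0.22519094] 0.01637225648736961
boss 2576 [[-14.3, 57.4], [0.4, 80.5], [14.7, 123.9]] 186.18292323278163
bar 891 [[-7.2, 88.5], [0.4, 101.7], [7.9, 114.5]] 201.24068622182767
```

View pics/w1.png

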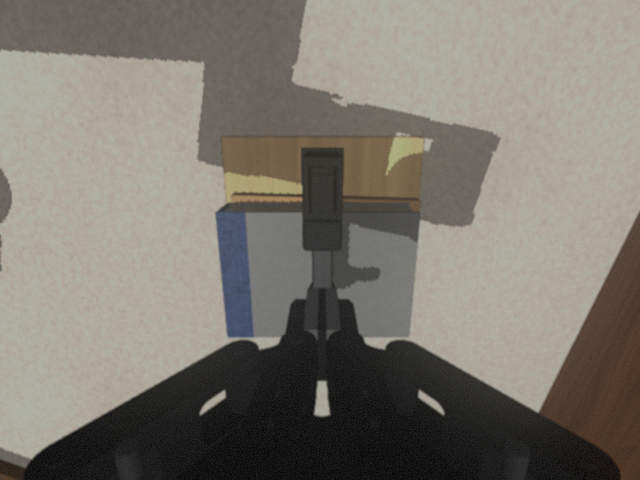

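The image shows the fingers over the jaw arm, bar slider at about (322,200), centred. The bar measures within 2 mm of expected. Descending now.

Call:
drive_tool(steps=[[[0, 0, -0.014], [0, 0, 0]], [[0, 0, -0.014], [0, 0, 0]], [[0, 0, -0.014], [0, 0, 0]], [[0, 0, -0.01], [0, 0, 0]], [[0, 0, 0], [0, 0, 0]]])

```text
time_s: 3.08
tool_pos: [539.9, 114.0, 225.2]
ee_rot: [-0.001, 0.632, 0.775, -0.001]
contact_force: [-0.3, -0.1, 0.0]
opening: -0.0
```

Call:
drive_tool(steps=[[[0, 0, -0.0015], [0, 0, 0]], [[0, 0, -0.0015], [0, 0, 0]], [[0, 0, -0.0015], [0, 0, 0]], [[0, 0, -0.0015], [0, 0, 0]], [[0, 0, -0.0015], [0, 0, 0]], [[0, 0, -0.0015], [0, 0, 0]]])

```text
time_s: 3.82
tool_pos: [540.6, 114.1, 217.3]
ee_rot: [0.0, 0.632, 0.775, -0.0]
contact_force: [0.2, 0.0, -0.4]
opening: 0.3
```

Call:
drive_tool(steps=[[[0, 0, -0.001], [0, 0, 0]], [[0, 0, -0.001], [0, 0, 0]], [[0, 0, -0.001], [0, 0, 0]], [[0, 0, -0.001], [0, 0, 0]], [[0, 0, -0.001], [0, 0, 0]], [[0, 0, -0.001], [0, 0, 0]]])

```text
time_s: 4.58
tool_pos: [540.7, 114.1, 211.4]
ee_rot: [0.0, 0.632, 0.775, 0.0]
contact_force: [-0.2, -0.3, 0.6]
opening: -0.1
```

Call:
drive_tool(steps=[[[0, 0, -0.001], [0, 0, 0]], [[0, 0, -0.001], [0, 0, 0]], [[0, 0, -0.001], [0, 0, 0]], [[0, 0, -0.001], [0, 0, 0]], [[0, 0, -0.001], [0, 0, 0]], [[0, 0, -0.001], [0, 0, 0]], [[0, 0, -0.001], [0, 0, 0]], [[0, 0, -0.001], [0, 0, 0]]])

```text
time_s: 5.58
tool_pos: [540.6, 114.1, 203.3]
ee_rot: [0.0, 0.632, 0.775, 0.0]
contact_force: [0.3, 0.2, 0.7]
opening: 0.3
```

Call:
drive_tool(steps=[[[0, 0, -0.001], [0, 0, 0]], [[0, 0, -0.001], [0, 0, 0]], [[0, 0, -0.001], [0, 0, 0]], [[0, 0, -0.001], [0, 0, 0]], [[0, 0, -0.001], [0, 0, 0]], [[0, 0, -0.001], [0, 0, 0]], [[0, 0, -0.001], [0, 0, 0]], [[0, 0, -0.001], [0, 0, 0]]])

```text
time_s: 6.58
tool_pos: [540.6, 114.1, 195.3]
ee_rot: [-0.0, 0.632, 0.775, -0.0]
contact_force: [0.8, 0.2, -1.1]
opening: -0.0
```

No contact yet, although I expected it at a TCP height of about 213. Let me look.

```bash
python3 - <<'E'
from h import *
p,W=cloud("wrist")
cv2.imwrite("pics/w2.png",p)
c=np.array([554,50]);a=np.radians(11.5);A=np.array([[np.cos(a),np.sin(a)],[-np.sin(a),np.cos(a)]])
L=(W[...,:2]-c)@A.T; z=W[...,2]
for y in range(30,130,4):
    m=(abs(L[...,0])<10)&(abs(L[...,1]-y)<2)&(z<215)
    if m.sum(): print(y,m.sum(),np.nanpercentile(z[m],[5,50,95]).round())
s,_=cloud("scene"); cv2.imwrite("pics/s2.png",np.hstack([cv2.resize(s[120:270,260:410],(560,560),interpolation=cv2.INTER_CUBIC)]))
o=bot.get_obs();print(o["contact_force"],o["effort"])
E
```

```text
58 2 [190. 191. 191.]
62 54 [190. 191. 192.]
66 187 [190. 191. 192.]
70 290 [190. 191. 192.]
74 304 [190. 191. 214.]
78 494 [185. 190. 214.]
82 169 [184. 185. 186.]
86 57 [139. 183. 200.]
90 295 [173. 201. 202.]
94 300 [182. 201. 202.]
98 315 [184. 201. 202.]
102 315 [179. 201. 202.]
106 367 [147. 201. 202.]
110 348 [168. 201. 202.]
114 493 [160. 199. 202.]
118 253 [ 26. 184. 186.]
122 443 [ 25. 185. 186.]
126 579 [ 18. 161. 185.]
[-0.32595449  0.480586   -0.22561839] [-5.33728773e-03 -3.89265954e+01 -1.56969702e+01 -1.87244214e-04
 -9.33550007e-03 -4.25970427e-05]
```

View pics/s2.png

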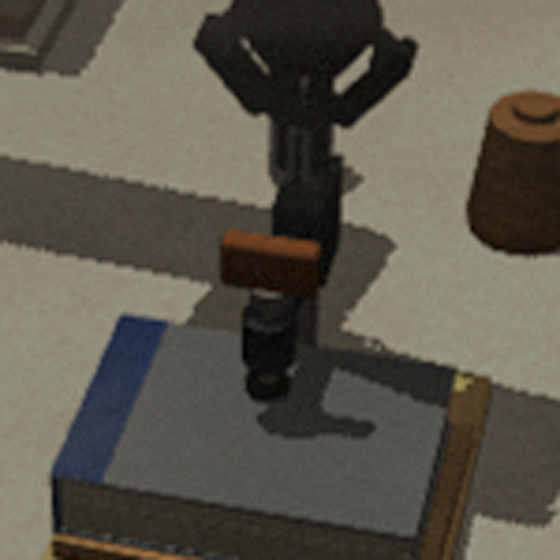

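View pics/w2.png

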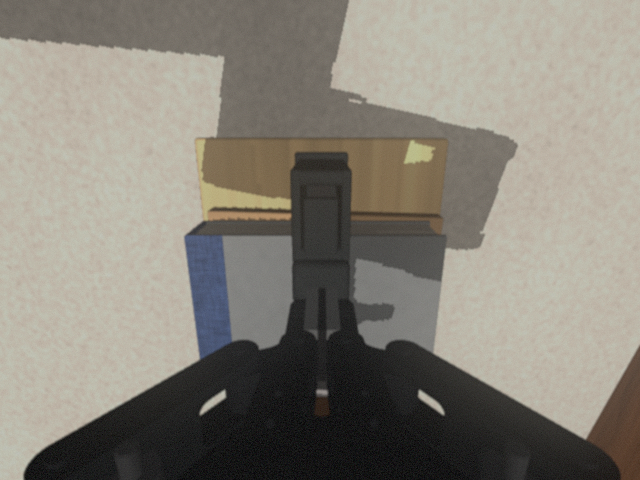

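```bash
python3 - <<'E'
from h import *
o=bot.get_obs();p,W=cloud("wrist")
T=(W-o["tool_pos"])@rot(o["ee_rot"]).as_matrix()
print("tool frame (x,y,z) along col 321,305,340")
for u in(305,321,340): print(u,[(v,*np.round(T[v,u]).tolist()) for v in range(200,420,12)])
E
```

```text
tool frame (x,y,z) along col 321,305,340
305 [(200, 48.0, -6.0, -7.0), (212, 42.0, -6.0, -5.0), (224, 37.0, -6.0, -6.0), (236, 31.0, -6.0, -6.0), (248, 25.0, -6.0, -6.0), (260, 14.0, -7.0, 8.0), (272, 9.0, -7.0, 4.0), (284, 3.0, -7.0, 3.0), (296, -5.0, -7.0, 4.0), (308, 11.0, -5.0, -36.0), (320, 10.0, -5.0, -44.0), (332, 11.0, -4.0, -54.0), (344, 11.0, -4.0, -60.0), (356, 12.0, -4.0, -68.0), (368, 11.0, -4.0, -72.0), (380, 16.0, -3.0, -83.0), (392, 13.0, -3.0, -84.0), (404, nan, nan, nan), (416, 10.0, -3.0, -88.0)]
321 [(200, 48.0, 1.0, -7.0), (212, 42.0, 1.0, -6.0), (224, 37.0, 1.0, -6.0), (236, 31.0, 1.0, -6.0), (248, 25.0, 1.0, -6.0), (260, 14.0, 1.0, 7.0), (272, 9.0, 1.0, 4.0), (284, 2.0, 1.0, 5.0), (296, 10.0, 1.0, -25.0), (308, 11.0, 1.0, -36.0), (320, 11.0, 1.0, -46.0), (332, 10.0, 1.0, -51.0), (344, 5.0, 1.0, -51.0), (356, -1.0, 1.0, -51.0), (368, -6.0, 1.0, -50.0), (380, -11.0, 1.0, -51.0), (392, -69.0, 1.0, 7.0), (404, -71.0, 1.0, 1.0), (416, 10.0, 1.0, -88.0)]
340 [(200, 43.0, 11.0, 18.0), (212, 37.0, 11.0, 15.0), (224, 32.0, 11.0, 13.0), (236, 26.0, 11.0, 11.0), (248, 19.0, 11.0, 12.0), (260, 13.0, 11.0, 9.0), (272, 9.0, 11.0, 3.0), (284, 2.0, 11.0, 4.0), (296, -5.0, 11.0, 4.0), (308, 7.0, 9.0, -29.0), (320, 6.0, 9.0, -38.0), (332, 14.0, 7.0, -57.0), (344, 12.0, 7.0, -62.0), (356, 11.0, 7.0, -67.0), (368, 11.0, 7.0, -73.0), (380, 16.0, 6.0, -83.0), (392, 16.0, 6.0, -87.0), (404, 12.0, 6.0, -87.0), (416, 10.0, 6.0, -89.0)]
```

The wrist depth suggests the shut fingers end differently from nominal. I check this from the scene camera and the enlarged crop.

```bash
python3 - <<'E'
from h import *
o=bot.get_obs();p,W=cloud("scene")
T=(W-o["tool_pos"])@rot(o["ee_rot"]).as_matrix()
for u in (338,340,342,344,346): print(u,[(v,*np.round(T[v,u]).astype(int).tolist()) for v in range(140,200,3)])
w,_=cloud("wrist")
a=cv2.resize(w[230:430,250:400],(450,600),interpolation=cv2.INTER_CUBIC); b=cv2.resize(p[130:210,310:360],(350,600),interpolation=cv2.INTER_CUBIC)
cv2.imwrite("pics/z3.png",np.clip(np.hstack([a,b]).astype(float)*2.2,0,255).astype(np.uint8))
E
```

```text
338 [(140, -13, -6, -88), (143, -19, -4, -84), (146, -11, -6, -72), (149, -13, -5, -66), (152, -13, -5, -58), (155, -11, -5, -49), (158, -13, -5, -43), (161, -11, -5, -34), (164, -10, -5, -25), (167, -11, -4, -18), (170, 10, -9, 5), (173, 1, -7, 7), (176, -7, -5, 9), (179, -8, -4, 16), (182, -13, -3, 21), (185, -76, 10, -19), (188, -86, 12, -20), (191, -88, 12, -14), (194, -84, 12, -3), (197, -86, 12, 3)]
340 [(140, -11, -2, -87), (143, 9, -6, -67), (146, 6, -5, -61), (149, -2, -3, -59), (152, -1, -3, -50), (155, -10, -1, -50), (158, -9, -1, -41), (161, -11, 0, -35), (164, -10, 0, -26), (167, -11, 0, -19), (170, 13, -5, 6), (173, -1, -2, 4), (176, -7, 0, 8), (179, -11, 1, 13), (182, -11, 1, 22), (185, -76, 14, -20), (188, -87, 16, -21), (191, -86, 16, -13), (194, -87, 17, -6), (197, -89, 17, 1)]
342 [(140, -8, 2, -86), (143, -14, 3, -82), (146, -15, 4, -76), (149, -10, 3, -65), (152, -9, 3, -57), (155, -10, 3, -50), (158, -11, 4, -43), (161, -9, 4, -34), (164, -14, 5, -29), (167, -12, 4, -20), (170, 23, -2, 13), (173, 3, 2, 7), (176, -11, 5, 4), (179, -15, 6, 9), (182, -8, 5, 23), (1
[... 186 characters left out ...]
152, -14, 8, -61), (155, -12, 8, -52), (158, -6, 7, -40), (161, -6, 7, -33), (164, -6, 8, -24), (167, 26, 2, 6), (170, 24, 2, 13), (173, 3, 7, 6), (176, -9, 9, 5), (179, -12, 10, 11), (182, -8, 9, 22), (185, -75, 22, -21), (188, -85, 24, -22), (191, -84, 24, -13), (194, -82, 24, -3), (197, -87, 25, 1)]
346 [(140, -18, 12, -94), (143, -13, 12, -83), (146, -17, 13, -78), (149, -11, 12, -67), (152, -13, 12, -61), (155, -7, 11, -49), (158, -6, 11, -41), (161, -5, 11, -32), (164, -7, 12, -26), (167, 43, 3, 17), (170, 45, 3, 28), (173, 7, 10, 8), (176, -7, 13, 6), (179, -8, 14, 13), (182, -3, 13, 25), (185, -3, 13, 33), (188, -1, 13, 44), (191, 14, 11, 64), (194, 11, 11, 70), (197, 159, -15, 198)]
```

View pics/z3.png

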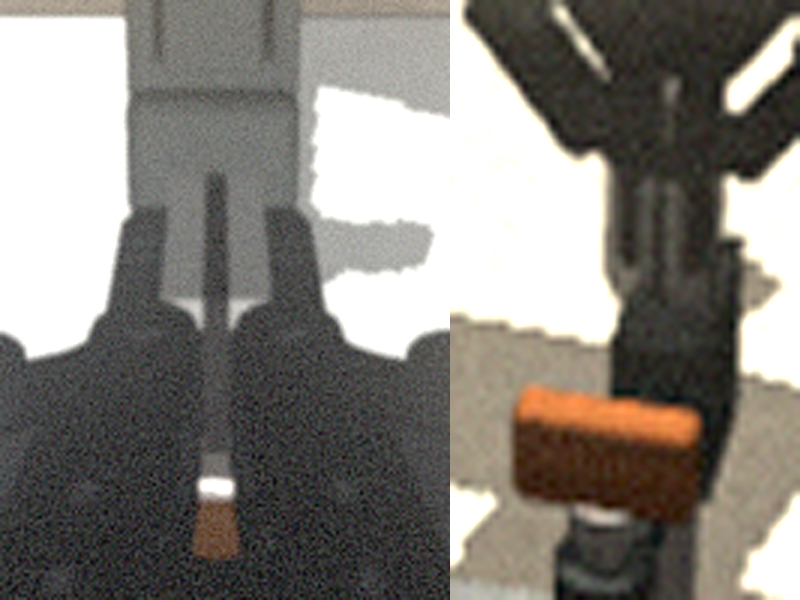

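Both cameras agree: the fingertips end about 18 mm behind the reported TCP, some 23 mm above the boss (top at z≈191), not 25 mm ahead as nominal. I expect contact at a reported z≈173 and will calibrate by touch.

Call:
drive_tool(steps=[[[0, 0, -0.004], [0, 0, 0]], [[0, 0, -0.004], [0, 0, 0]], [[0, 0, -0.003], [0, 0, 0]], [[0, 0, -0.002], [0, 0, 0]], [[0, 0, -0.001], [0, 0, 0]], [[0, 0, -0.001], [0, 0, 0]], [[0, 0, -0.001], [0, 0, 0]]])

```text
time_s: 7.7
tool_pos: [540.7, 114.1, 179.4]
ee_rot: [0.0, 0.632, 0.775, 0.0]
contact_force: [-0.3, -0.9, -0.4]
opening: 0.0
```

Call:
drive_tool(steps=[[[0, 0, -0.001], [0, 0, 0]], [[0, 0, -0.001], [0, 0, 0]], [[0, 0, -0.001], [0, 0, 0]], [[0, 0, -0.001], [0, 0, 0]], [[0, 0, -0.001], [0, 0, 0]]])

```text
time_s: 8.32
tool_pos: [540.8, 113.8, 174.6]
ee_rot: [0.0, 0.632, 0.775, 0.0]
contact_force: [-0.4, -1.4, 2.0]
opening: -0.2
```

Call:
drive_tool(steps=[[[0, 0, -0.001], [0, 0, 0]], [[0, 0, -0.001], [0, 0, 0]], [[0, 0, -0.001], [0, 0, 0]], [[0, 0, -0.001], [0, 0, 0]]])

```text
time_s: 8.82
tool_pos: [540.7, 114.1, 170.4]
ee_rot: [0.0, 0.632, 0.775, 0.0]
contact_force: [-0.3, -1.6, 3.0]
opening: 0.1
```

Contact came at a reported z of about 175, and the jaw now slides with about 3 N. Continuing.

Call:
drive_tool(steps=[[[0, 0, -0.001], [0, 0, 0]], [[0, 0, -0.001], [0, 0, 0]], [[0, 0, -0.001], [0, 0, 0]], [[0, 0, -0.001], [0, 0, 0]], [[0, 0, -0.001], [0, 0, 0]], [[0, 0, -0.001], [0, 0, 0]], [[0, 0, -0.001], [0, 0, 0]], [[0, 0, -0.001], [0, 0, 0]]])

```text
time_s: 9.82
tool_pos: [540.7, 114.1, 162.3]
ee_rot: [0.0, 0.632, 0.775, 0.0]
contact_force: [0.2, -1.4, 2.4]
opening: -0.3
```

Call:
drive_tool(steps=[[[0, 0, -0.001], [0, 0, 0]], [[0, 0, -0.001], [0, 0, 0]], [[0, 0, -0.001], [0, 0, 0]], [[0, 0, -0.001], [0, 0, 0]], [[0, 0, -0.001], [0, 0, 0]], [[0, 0, -0.001], [0, 0, 0]], [[0, 0, -0.001], [0, 0, 0]], [[0, 0, -0.001], [0, 0, 0]]])

```text
time_s: 10.82
tool_pos: [540.5, 115.3, 155.0]
ee_rot: [-0.001, 0.632, 0.775, 0.001]
contact_force: [-0.6, 2.2, 8.4]
opening: -0.1
```

Call:
drive_tool(steps=[[[0, 0, -0.0005], [0, 0, 0]], [[0, 0, -0.0005], [0, 0, 0]], [[0, 0, -0.0005], [0, 0, 0]], [[0, 0, -0.0005], [0, 0, 0]]])

```text
time_s: 11.32
tool_pos: [540.4, 116.1, 153.4]
ee_rot: [-0.001, 0.632, 0.775, 0.001]
contact_force: [-1.8, 4.9, 8.8]
opening: 0.0
```

Call:
drive_tool(steps=[[[0, 0, -0.0005], [0, 0, 0]], [[0, 0, -0.0005], [0, 0, 0]], [[0, 0, -0.0005], [0, 0, 0]], [[0, 0, -0.0005], [0, 0, 0]]])

```text
time_s: 11.82
tool_pos: [540.3, 116.9, 151.7]
ee_rot: [-0.001, 0.633, 0.775, 0.002]
contact_force: [-1.9, 7.3, 11.6]
opening: -0.5
```

The boss drags the tip sideways (+y) as the jaw tilts. I ease the lateral command to follow it.

Call:
drive_tool(steps=[[[-0.0002, 0.001, 0], [0, 0, 0]], [[-0.0003, 0.0015, 0], [0, 0, 0]], [[-0.0002, 0.001, 0], [0, 0, 0]]])

```text
time_s: 12.2
tool_pos: [540.2, 117.7, 151.2]
ee_rot: [0.001, 0.632, 0.775, 0.0]
contact_force: [0.3, -2.9, 6.4]
opening: 0.1
```

Call:
drive_tool(steps=[[[0, 0.0002, -0.0005], [0, 0, 0]], [[0, 0.0002, -0.0005], [0, 0, 0]], [[0, 0.0002, -0.0005], [0, 0, 0]], [[0, 0.0002, -0.0005], [0, 0, 0]]])

```text
time_s: 12.7
tool_pos: [540.4, 117.9, 150.4]
ee_rot: [0.001, 0.632, 0.775, 0.0]
contact_force: [-2.7, -2.5, 17.4]
opening: 0.2
```

```bash
cat > hh.py <<'E'
from h import *
o=bot.get_obs(); print(o["time_s"],o["contact_force"].round(1),o["tool_pos"].round(1))
c=np.array([554,50]);a=np.radians(11.5);A=np.array([[np.cos(a),np.sin(a)],[-np.sin(a),np.cos(a)]])
for n in("scene","top"):
    p,W=cloud(n); H=cv2.cvtColor(p,cv2.COLOR_BGR2HSV); L=(W[...,:2]-c)@A.T
    m=(H[...,0]<14)&(H[...,1]>120)&(W[...,2]>120)&(abs(L[...,0])<45)&(abs(L[...,1]+15)<40)
    if m.sum()<10: continue
    # top face: highest 5 mm
    z=W[...,2][m]; zt=np.percentile(z,95); t=m&(W[...,2]>zt-4); X=L[t].astype(np.float32)
    print(n,m.sum(),t.sum(),"ztop",np.median(W[...,2][t]).round(1),"L",np.median(X,0).round(1),cv2.minAreaRect(X),cv2.minAreaRect(L[m].astype(np.float32)))
    # arm slope: dark points along arm
    k=(abs(L[...,0])<6)&(L[...,1]>5)&(L[...,1]<45)&(W[...,2]>100)
    if k.sum()>20:
        f=np.polyfit(L[k][:,1],W[...,2][k],1); print(" arm",k.sum(),"slope",f[0].round(4),"z@30",np.polyval(f,30).round(1))
E
python3 hh.py
```

```text
12.7 [-2.7 -2.5 17.4] [540.4 117.9 150.4]
scene 339 22 ztop 468.0 L [-10.9   9.4] ((-12.229050636291504, 9.100666999816895), (5.630441188812256, 54.280181884765625), 80.15544891357422) ((-7.800567626953125, -5.582292556762695), (36.0829963684082, 70.0222396850586), 75.72347259521484)
 arm 626 slope -3.7618 z@30 383.6
top 164 88 ztop 196.8 L [-3.  -7.9] ((-0.8181648254394531, -8.033454895019531), (13.398990631103516, 51.95182800292969), 89.06495666503906) ((0.3729572296142578, -8.896848678588867), (15.293246269226074, 54.382957458496094), 89.41815948486328)
 arm 231 slope 3.6822 z@30 425.1
```

Call:
drive_tool(steps=[[[0, 0, 0], [0, 0, 0]], [[0, 0, 0], [0, 0, 0]]])

```text
time_s: 13.05
tool_pos: [540.4, 117.9, 150.5]
ee_rot: [0.001, 0.632, 0.775, 0.0]
contact_force: [-3.3, -3.1, 14.8]
opening: 0.1
```

Call:
drive_tool(steps=[[[0, 0, -0.0003], [0, 0, 0]], [[0, 0, 0], [0, 0, 0]]])

```text
time_s: 13.3
tool_pos: [540.4, 117.9, 150.4]
ee_rot: [0.001, 0.632, 0.775, 0.0]
contact_force: [-3.9, -3.7, 16.2]
opening: 0.3
```

Call:
drive_tool(steps=[[[0, 0, -0.0003], [0, 0, 0]], [[0, 0, -0.0003], [0, 0, 0]], [[0, 0, 0], [0, 0, 0]]])

```text
time_s: 13.68
tool_pos: [540.5, 117.9, 150.3]
ee_rot: [0.001, 0.632, 0.775, 0.0]
contact_force: [-3.6, -3.3, 19.2]
opening: 0.2
```

Bound: the load rises about 25 N/mm and holds at 19 N. I lift off and measure the tilt.

Call:
drive_tool(steps=[[[0, 0, 0.003], [0, 0, 0]], [[0, 0, 0.005], [0, 0, 0]], [[0, 0, 0.015], [0, 0, 0]], [[0, 0, 0.02], [0, 0, 0]], [[0, 0, 0.02], [0, 0, 0]], [[0, 0, 0.02], [0, 0, 0]], [[0, 0, 0.02], [0, 0, 0]], [[0, 0, 0], [0, 0, 0]]])

```text
time_s: 14.68
tool_pos: [541.1, 118.6, 252.4]
ee_rot: [0.002, 0.632, 0.775, 0.001]
contact_force: [0.2, 0.2, -0.4]
opening: -0.0
```

```bash
cat > hh.py <<'E'
from h import *
o=bot.get_obs(); M=rot(o["ee_rot"]).as_matrix()
print(o["time_s"],o["contact_force"].round(1),o["tool_pos"].round(1),"yaw",np.degrees(np.arctan2(M[1,0],M[0,0])).round(1),"tz",M[:,2].round(3),"q",o["q"].round(2))
c=np.array([554,50]);a=np.radians(11.5);A=np.array([[np.cos(a),np.sin(a)],[-np.sin(a),np.cos(a)]])
def meas(n):
    p,W=cloud(n); H=cv2.cvtColor(p,cv2.COLOR_BGR2HSV); L=(W[...,:2]-c)@A.T; z=W[...,2]
    m=((H[...,0]<14)&(H[...,1]>110)&(z>160)&(z<235)&(abs(L[...,0])<40)&(abs(L[...,1]+12)<35)).astype(np.uint8)
    k,lab,st,_=cv2.connectedComponentsWithStats(m); 
    if k<2: print(n,"no handle"); return
    m=lab==1+np.argmax(st[1:,4]); zt=np.percentile(z[m],90); t=m&(z>zt-5); r=cv2.minAreaRect(L[t].astype(np.float32))
    print(n,t.sum(),"ztop",np.median(z[t]).round(1),"centre L",np.round(r[0],1),"world",(c+A.T@np.array(r[0])).round(1),"size",np.round(r[1],1),"ang",round(r[2],1))
    for nm,lo,hi,zl,zh in(("arm",5,48,115,175),("boss",57,76,150,200)):
        k=(abs(L[...,0])<(6 if nm=="arm" else 12))&(L[...,1]>lo)&(L[...,1]<hi)&(z>zl)&(z<zh)
        if k.sum()>20:
            f=np.polyfit(L[k][:,1],z[k],1); r=abs(z[k]-np.polyval(f,L[k][:,1]))<4
            f=np.polyfit(L[k][r][:,1],z[k][r],1); y=(lo+hi)/2; print("  ",nm,k.sum(),"slope",f[0].round(4),f"z@{y}",np.polyval(f,y).round(1))
    return
for n in("wrist","top"): meas(n)
E
python3 hh.py
```

```text
14.675 [ 0.2  0.2 -0.4] [541.1 118.6 252.4] yaw 101.6 tz [ 0.004  0.    -1.   ] q [ 0.01  0.39  1.58  0.    1.17 -0.19]
wrist no handle
top 127 ztop 195.7 centre L [ 0.2 -7.5] world [555.7  42.7] size [53.7 14.5] ang 1.9
   arm 94 slope -0.1326 z@26.5 134.6
```

Call:
drive_tool(steps=[[[0.0018, -0.0095, 0], [0, 0, 10]], [[0.0018, -0.0095, 0], [0, 0, 10]], [[0.0018, -0.0095, 0], [0, 0, 10]], [[0.0018, -0.0095, 0], [0, 0, 10]], [[0.0018, -0.0095, 0], [0, 0, 10]], [[0.0018, -0.0095, 0], [0, 0, 10]], [[0.0018, -0.0095, 0], [0, 0, 10]], [[0.0018, -0.0095, 0], [0, 0, 10]]], grip=0)

```text
time_s: 15.78
tool_pos: [553.5, 42.2, 249.1]
ee_rot: [-0.001, -0.017, 1.0, 0.0]
contact_force: [0.4, -0.5, -0.1]
opening: 42.8
```

Call:
drive_tool(steps=[[[0, 0, 0], [0, 0, 10]], [[0, 0, 0], [-4.9, -1.0, 0]], [[0, 0, 0], [0, 0, 0]]])

```text
time_s: 16.15
tool_pos: [553.1, 43.5, 249.2]
ee_rot: [0.003, -0.102, 0.994, -0.043]
contact_force: [-0.1, -0.5, -0.2]
opening: 42.7
```

```bash
python3 hh.py; python3 - <<'E'
from h import *
p,_=cloud("wrist","pics/w4.png")
E
```

```text
16.15 [-0.1 -0.5 -0.2] [553.1  43.5 249.2] yaw -168.3 tz [ 0.014 -0.084 -0.996] q [-0.08  0.4   1.58 -0.09  1.15 -1.81]
wrist 1440 ztop 196.2 centre L [-1.9 -7.7] world [553.7  42.1] size [14.7 50.5] ang 88.5
   arm 746 slope -0.0935 z@26.5 135.1
   boss 925 slope 0.0688 z@66.5 163.0
top no handle
```

View pics/w4.png

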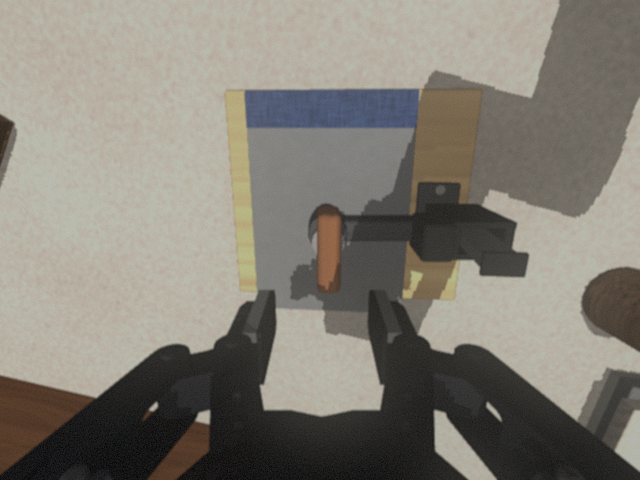

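The view shows the handle at (329,250) between the open fingers and the arm tilted. Arm slope is 0.094, so the jaw is bound. Handle top is at (554.5,42.4,196). I descend along the tilted axis and grip.

Call:
drive_tool(steps=[[[0.0006, 0.0034, 0], [0, 0, 0]], [[0.0003, -0.0017, -0.02], [0, 0, 0]], [[0.0003, -0.0017, -0.02], [0, 0, 0]], [[0.0003, -0.0017, -0.02], [0, 0, 0]], [[0.0002, -0.0013, -0.015], [0, 0, 0]], [[0.0002, -0.0013, -0.015], [0, 0, 0]], [[0.0001, -0.0008, -0.01], [0, 0, 0]], [[0, 0, 0], [0, 0, 0]]])

```text
time_s: 17.3
tool_pos: [555.9, 37.3, 149.8]
ee_rot: [0.004, -0.101, 0.994, -0.043]
contact_force: [-0.5, -0.0, 0.4]
opening: 42.7
```

Call:
drive_tool(steps=[[[0, 0, 0], [0, 0, 0]], [[0, 0, 0], [0, 0, 0]], [[0, 0, 0], [0, 0, 0]], [[0, 0, 0], [0, 0, 0]]], grip=1)

```text
time_s: 17.8
tool_pos: [556.7, 38.8, 152.5]
ee_rot: [0.006, -0.101, 0.994, -0.042]
contact_force: [-2.8, 5.1, 9.9]
opening: 14.9
```

Call:
drive_tool(steps=[[[0.0008, 0.0015, 0.0025], [0, 0, 0]], [[0, 0, 0], [0, 0, 0]]])

```text
time_s: 18.05
tool_pos: [556.7, 39.2, 153.1]
ee_rot: [0.004, -0.101, 0.994, -0.043]
contact_force: [-2.2, 3.6, 0.2]
opening: 15.1
```

Call:
drive_tool(steps=[[[0, 0, -0.0001], [0.11, -0.67, -7.97]], [[0, 0, -0.0001], [0.11, -0.67, -7.97]], [[0, 0, -0.0001], [0.11, -0.67, -7.97]], [[0, 0, -0.0001], [0.11, -0.67, -7.97]]])

```text
time_s: 18.55
tool_pos: [556.8, 38.7, 152.8]
ee_rot: [0.015, 0.179, 0.983, -0.042]
contact_force: [-2.0, 1.9, 2.3]
opening: 14.8
```

Call:
drive_tool(steps=[[[0, 0, -0.0001], [0.11, -0.67, -7.97]], [[0, 0, -0.0001], [0.11, -0.67, -7.97]], [[0, 0, -0.0001], [0.11, -0.67, -7.97]], [[0, 0, -0.0001], [0.11, -0.67, -7.97]]])

```text
time_s: 19.05
tool_pos: [556.6, 38.3, 152.5]
ee_rot: [0.025, 0.443, 0.896, -0.037]
contact_force: [-2.0, 1.8, 3.5]
opening: 14.9
```

```bash
python3 - <<'E'
from h import *
o=bot.get_obs(); print(o["time_s"],o["contact_force"].round(1),o["torque"].round(3),o["tool_pos"].round(1),o["q"].round(3),o["opening"])
E
```

```text
19.05 [-2.   1.8  3.5] [0.181 0.395 0.15 ] [556.6  38.3 152.5] [-0.082  0.525  1.672 -0.11   0.927 -0.67 ] 14.92312438381501
```

Call:
drive_tool(steps=[[[0, 0, -0.0001], [0.11, -0.67, -7.97]], [[0, 0, -0.0001], [0.11, -0.67, -7.97]], [[0, 0, -0.0001], [0.11, -0.67, -7.97]], [[0, 0, 0], [0, 0, 0]]])

```text
time_s: 19.55
tool_pos: [556.4, 38.2, 152.2]
ee_rot: [0.032, 0.617, 0.786, -0.032]
contact_force: [-4.3, 0.0, 3.1]
opening: 15.1
```

Call:
drive_tool(steps=[[[0, 0, 0], [0, 0, 0]], [[0, 0, 0], [0, 0, 0]], [[0, 0, 0.0], [0, 0, 0]]], grip=0.2)

```text
time_s: 19.92
tool_pos: [557.5, 38.6, 151.7]
ee_rot: [0.032, 0.618, 0.785, -0.031]
contact_force: [-0.3, 0.2, -0.2]
opening: 34.5
```

Call:
drive_tool(steps=[[[0, 0.0015, 0.018], [0, 0, 0]], [[0, 0.0015, 0.018], [0, 0, 0]], [[0, 0.0015, 0.018], [0, 0, 0]], [[0, 0.0015, 0.018], [0, 0, 0]], [[0, 0, 0], [0, 0, 0]]])

```text
time_s: 20.55
tool_pos: [558.3, 44.7, 225.1]
ee_rot: [0.033, 0.618, 0.785, -0.03]
contact_force: [0.7, -0.1, 0.3]
opening: 34.3
```

```bash
python3 hh.py
```

```text
20.55 [ 0.7 -0.1  0.3] [558.3  44.7 225.1] yaw 103.6 tz [ 0.016 -0.088 -0.996] q [-0.07  0.43  1.6  -0.1   1.09 -0.26]
wrist 610 ztop 196.9 centre L [  1.  -22.7] world [559.5  28. ] size [13.4 20.4] ang 1.3
   arm 1004 slope -0.1122 z@26.5 136.0
   boss 1222 slope -0.0482 z@66.5 163.8
top 15 ztop 197.3 centre L [ -0.5 -29.8] world [559.5  20.7] size [ 6.6 11.2] ang 79.6
   boss 82 slope 0.0318 z@66.5 163.0
```

Handle now lies along the arm, turned about 89° (the tool turned 88°), and the arm slope has grown to about 0.11. I regrip for the second turn.

Call:
drive_tool(steps=[[[-0.0012, -0.0015, -0.017], [0, 0, 0]], [[0, -0.0015, -0.017], [0, 0, 0]], [[0, -0.0015, -0.017], [0, 0, 0]], [[0, -0.0015, -0.017], [0, 0, 0]], [[0, 0, -0.002], [0, 0, 0]], [[0, 0, 0], [0, 0, 0]]])

```text
time_s: 21.4
tool_pos: [555.8, 38.8, 153.5]
ee_rot: [0.032, 0.618, 0.785, -0.031]
contact_force: [-0.2, 0.0, -0.1]
opening: 34.2
```

Call:
drive_tool(steps=[[[0, 0, 0.0005], [0, 0, 0]], [[0, 0, 0.0005], [0, 0, 0]], [[0, 0, 0.0005], [0, 0, 0]], [[0, 0, 0], [0, 0, 0]]], grip=1)

```text
time_s: 21.9
tool_pos: [556.0, 38.7, 155.3]
ee_rot: [0.032, 0.618, 0.785, -0.031]
contact_force: [0.2, -0.1, -3.2]
opening: 14.6
```

Call:
drive_tool(steps=[[[0, 0, -0.0002], [0.12, -0.75, -7.95]], [[0, 0, -0.0002], [0.12, -0.75, -7.95]], [[0, 0, -0.0002], [0.12, -0.75, -7.95]], [[0, 0, -0.0002], [0.12, -0.75, -7.95]], [[0, 0, -0.0002], [0.12, -0.75, -7.95]]])

```text
time_s: 22.52
tool_pos: [555.5, 38.7, 154.7]
ee_rot: [0.042, 0.85, 0.526, -0.016]
contact_force: [-1.4, -0.6, 0.4]
opening: 15.1
```

Call:
drive_tool(steps=[[[0, 0, -0.0002], [0.12, -0.75, -7.95]], [[0, 0, -0.0002], [0.12, -0.75, -7.95]], [[0, 0, -0.0002], [0.12, -0.75, -7.95]], [[0, 0, -0.0002], [0.12, -0.75, -7.95]], [[0, 0, 0], [0, 0, 0]]])

```text
time_s: 23.15
tool_pos: [555.3, 38.9, 154.3]
ee_rot: [0.046, 0.961, 0.274, -0.003]
contact_force: [-2.6, -1.2, 4.5]
opening: 15.1
```

```bash
python3 - <<'E'
from h import *
o=bot.get_obs(); print(o["time_s"],o["contact_force"].round(1),o["torque"].round(3),o["tool_pos"].round(1),o["q"].round(3),o["opening"])
E
```

```text
23.15 [-2.6 -1.2  4.5] [-0.136  0.535 -0.084] [555.3  38.9 154.3] [-0.081  0.519  1.678 -0.11   0.921  0.999] 15.084601024956804
```

Call:
drive_tool(steps=[[[0, 0, 0], [0, 0, 0]], [[0, 0, 0], [0, 0, 0]], [[0, 0, 0], [0, 0, 0]]], grip=0.1)

```text
time_s: 23.52
tool_pos: [556.3, 38.7, 153.6]
ee_rot: [0.046, 0.961, 0.273, -0.002]
contact_force: [-0.2, -0.5, 0.6]
opening: 38.2
```

Call:
drive_tool(steps=[[[0, 0.0016, 0.018], [0, 0, 0]], [[0, 0.0016, 0.018], [0, 0, 0]], [[0, 0.0016, 0.018], [0, 0, 0]], [[0, 0.0016, 0.018], [0, 0, 0]], [[0, 0.002, 0.03], [0, 0, 0]], [[-0.03, -0.03, 0.03], [0, 0, 0]], [[-0.04, -0.05, 0.02], [0, 0, 0]], [[-0.04, -0.05, 0], [0, 0, 0]]])

```text
time_s: 24.52
tool_pos: [450.0, -79.6, 306.0]
ee_rot: [0.047, 0.96, 0.274, -0.001]
contact_force: [0.5, -1.9, -0.3]
opening: 38.5
```

Call:
drive_tool(steps=[[[-0.03, -0.05, 0], [0, 0, 0]], [[0, -0.05, 0], [0, 0, 0]], [[0, -0.05, 0], [0, 0, 0]], [[0, 0, 0], [0, 0, 0]]])

```text
time_s: 25.02
tool_pos: [419.9, -231.8, 304.4]
ee_rot: [0.047, 0.961, 0.271, -0.002]
contact_force: [-0.3, 1.2, -0.4]
opening: 38.3
```

```bash
python3 hh.py; python3 - <<'E'
from h import *
p,W=cloud("top"); s,_=cloud("scene")
H=cv2.cvtColor(p,cv2.COLOR_BGR2HSV); z=W[...,2]; roi=np.zeros(z.shape,bool); roi[170:300,225:365]=1
m=roi&(abs(z-84)<12)&(H[...,1]<60); b=roi&(H[...,0]>105)&(H[...,0]<130)&(H[...,1]>100)&(z>50)
for q in(m,b): print(q.sum(),cv2.minAreaRect(W[q][:,:2].astype(np.float32)))
a=cv2.resize(p[190:270,225:325],(500,400)); cv2.imwrite("pics/f.png",np.hstack([a,cv2.resize(s[120:270,260:372],(300,400))]))
E
```

```text
25.025 [-0.3  1.2 -0.4] [ 419.9 -231.8  304.4] yaw 31.4 tz [ 0.021 -0.091 -0.996] q [-0.7   0.2   1.71 -0.06  1.16  0.34]
wrist no handle
top 131 ztop 194.1 centre L [-0.7 -7.4] world [554.8  42.6] size [53.6 14.4] ang 20.4
   arm 92 slope -0.0966 z@26.5 136.5
   boss 82 slope 0.1861 z@66.5 162.7
4365 ((547.8363037109375, 58.7806396484375), (215.73167419433594, 200.54708862304688), 11.581972122192383)
214 ((456.4403076171875, 46.960357666015625), (25.74246597290039, 82.0068588256836), 11.714935302734375)
```

View pics/f.png

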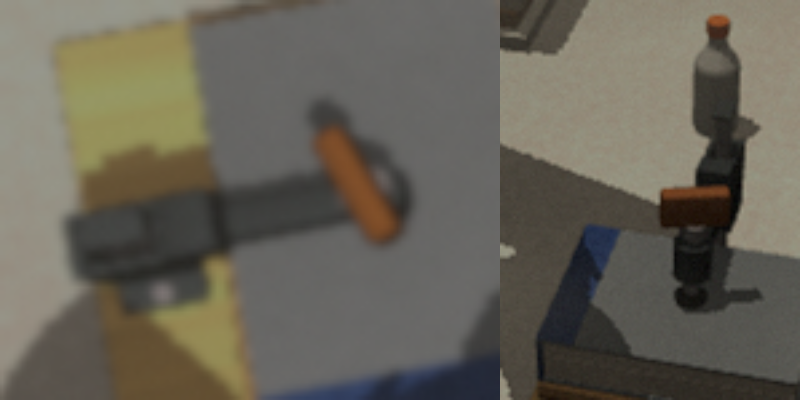

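The handle stands at 20.4° in the clamp frame, so it has turned 160° (2.79 rad), which gives about 38 N by the stated curve. The arm is raised and the volume looks unmoved. Handing in.

```bash
python3 -c "
from plant import bot
print(bot.job_done(), bot.get_obs()['time_s'])"
```

```text
the job is handed in; nothing more can be done
the job is handed in; nothing more can be done
```

I pushed the jaw down by the thumb boss until it bound, screwed the handle clockwise in two grasps, let go and backed off. The job was handed in at about 25 s. The force on the volume should be about 38 N, inside the 25–60 N range. I worked that out from the handle's turn using the figures you gave; I had no direct reading of the pad force.

**Push:** The boss moved down about 25 mm. The highest push force I read was 19 N, below the 28 N ramming limit. After the push, the camera showed the arm sloping about 0.094 rad, which fits a fully bound jaw.

**Screw:** The handle turned 160° (2.79 rad), measured in the top camera after release.

**Last checks:**
- **Volume position:** its yaw is unchanged (11.6° against 11.5° before). Its outline in the other direction was mixed up with the shadow and the jaw, so its centre there was checked only by eye; it looked unmoved.
- **Bystanders:** I kept clear of the glue bottle, twine cone and clip box. I did not measure them again; the final crop shows only the bottle, standing.

**What disagreed:**
- **Fingertips:** they sit about 16 mm behind the reported TCP, not 25 mm ahead as stated. Two cameras and the touch on the boss agreed, so I worked from that.
- **Arm slope:** readings after tightening were noisy, 0.112 from the wrist camera mid-way and 0.097 from the top camera at the end. They roughly bracket the expected 0.10–0.11.
- **Wrist torque:** the readings were too unsteady to confirm the pad force.

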